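# Fit the scale pan and set the damper screw

## Robot

A 6-joint arm with a two-finger parallel gripper is mounted at the origin on the work surface. World frame = base frame: x ahead of the robot, y to its left, z up, the work surface at z = 0. Lengths are in m, angles in degrees, forces in N, time in s.
With the tool pointing down it reaches from about 0.25 to 0.725 m from the base axis. Payload 9.7 kg.
Tool frame: the origin (TCP) lies on the centre line of the jaws, within the pads' length; the fingertips stand 17 mm ahead of it and the grasp point (between the pads) lies 2 mm behind it (bot.tip_extent is the distance from the TCP to the fingertips, in m); z points along the fingers, y is the line along which they close (so a half turn about z gives the same grasp; the last joint's range is limited). The gripper opens to 85 mm and grips with 20 to 120 N. Pads are 22 mm wide; open, the fingers measure 114 mm over their backs; the gripper's body (76 mm by 85 mm) begins 54 mm behind the grasp point. The pads swing forward as they close: fully open they stand 13 mm farther back than shut.
Start: joints at [-70.646, 4.979, 10.078, 95.1, 0, 90], TCP at [0.182, -0.519, 0.248] pointing down, gripper open.
Joint ranges: [-179.16, 179.16], [-48.56, 103.87], [-65.8, 70.77], [-126.05, 130.52], [-82.76, 87.17], [-180, 180]. Speed limits (degrees/s): [127.2, 127.2, 147.25, 180, 180, 180].

## Interface

Orientations are given as [roll, pitch, yaw] about the fixed x, y, z axes, in that order (R = Rz(yaw) Ry(pitch) Rx(roll)).
In Python, from workcell import bot gives the robot as it stands.
- The arm moves only by the tool carry_out, never from a script. Its argument "moves" is text: rows parted by semicolons, each of 7 numbers parted by spaces: the shift along the tool's x, y, z in mm, then the turn, a rotation vector about the tool's x, y, z in degrees, then the finger opening in mm, from 0 to 85.4. A call has 1 to 20 rows; each row is the pose to reach, as a shift and turn from the pose commanded when the call began, along the tool's axes at that moment; what a row does not reach only later rows make up. A row lasts 1/10 s, in which the tool goes at most 50 mm and 8.59 degrees, less where a joint would pass 70% of its speed; a pose out of reach is approached as far as the arm can. A call with a gripper value outside its range is refused whole. The fingers move at their own pace and stop on an object; "force" is the grip in N (left out, the last holds). Time passes only in rows, so rows that repeat a pose let the fingers close. It gives the time, the measured TCP pose, the force, the opening and the grip force at its end, in the units of the state.
- bot.get_obs(): the state, without advancing time (a new reading comes with each control period).
- bot.camera(name): name is "scene" or "side" or "wrist"; returns a dict with "img" (480x640x3 uint8, red, green, blue), "mtx" (3x3 intrinsics, pixels), "k1" (the pictures are not rectified: a ray, as slopes to the right and down, at radius r is drawn at 1 + k1 r^2 times it, then the intrinsics apply), "position" and "orientation" of the camera in the world; the wrist camera has in their place "mount" (4x4, takes a point from camera to tool coordinates, whose origin is the TCP and whose axes are the flange's). Camera axes: x right, y up, looking along -z (the intrinsics and any distortion apply to the point x, -y, -z); pixel columns grow to the right and rows downward; lengths in m; the calibration is good to about 2 mm. A picture is of the moment at which its call begins: read the wrist's pose just before it. There is no depth.
- bot.job_done(): hands the job in; it is judged then, once.
The state is a dict: "time": time; "q": joint angles; "qd": joint speeds; "joint_efforts": joint torques, N m; "ee_pos": TCP position; "tcp_rot": TCP orientation; "wrist_force": force on the tool from outside, world axes, zero at the start; "torque": the same for the moment, N m; "opening": finger opening in m; "grasp_force": force on a finger pad.
Only numpy, scipy, OpenCV 4.12 (cv2) and the standard library are available. Lean on these libraries where they do the work, as an engineer would, in place of code of your own. Each camera call takes 0.05 s, during which the arm holds its last target. There are 200 camera calls.

## Task

Set the brass scoop pan on the counter scale so that both pegs come up through the holes in its floor and it lies flat on the platform (either way round), and let go of it. Then turn the scale's winged thumbscrew clockwise until it seats, back it off a quarter turn, and finish still gripping the thumbscrew there. Leave everything else on the counter where it is.

Things in the scene. Friction and masses are not known exactly. Their poses are not given: they have to be found in the camera images.
- pan: Loose brass scoop pan, about 0.45 kg, on the counter: floor 130 (its x) x 104 (y) x 5 mm; walls 22 mm high along both long sides and the +x end, flared open lip at -x reaching x = -86 mm. Two 14 mm holes through the floor at x = -45 and +45 mm, y = 0. Origin: centre of the underside, midway between the holes; z up.
- pan_bar (a point): Middle of the pan's rigid bail handle: a level bar along the pan's y, 10 mm thick (x), 12 mm high, 100 mm long, 74 mm straight above the pan's origin, carried by uprights at y = -47 and +47 mm. Grip it here to carry the pan level. Axes are the pan's.
- scale: Counter scale, fixed: black cast iron base 150 (x) x 310 (y) x 37 mm. Origin: centre of its underside on the counter. Platform with two pegs centred at y = +65 mm, damper housing with thumbscrew at y = -115 mm. A fixed brass beam with a round poise lies low on its -x side (not used).
- scale_seat (a point): Where the pan's origin comes when seated: top of the scale's steel platform (130 along x, 70 along y), midway between its two pegs, 58 mm above the counter. The pegs stand at x = -45 and +45 mm, y = 0, 10 mm thick, 14 mm tall, tapered over the top 6 mm. Axes are the scale's.
- screw_grip (a point): Centre of the thumbscrew's wing, on its upright axis, 90 mm above the counter. The wing is a brass blade 36 mm long (point x), 9 mm thick (y; 10 mm at its rounded ears), 28 mm high, from 76 to 104 mm above the counter, on a 12 mm stem; below it a round black damper housing 52 mm across, top 60 mm above the counter (thin washer to 63). The point turns with the screw.
- screw (a joint): Turn of the thumbscrew in rad; grows clockwise seen from above. It seats at a hard stop at 3.0; it starts between 1.6 and 2.5, turns with about 0.06 N m of friction, stays where it is left and does not rise or sink. A quarter turn back from seated is 1.43.
- bell_large: Bystander, loose: cast iron bell-shaped weight, 64 mm across and 74 mm tall. Origin: centre of its underside. Not to be disturbed.
- bell_small: Bystander, loose: cast iron bell-shaped weight, 51 mm across and 59 mm tall. Origin: centre of its underside. Not to be disturbed.
- inkwell: Bystander, loose: square green glass inkwell with a brass cap, 54 x 54 x 53 mm. Origin: centre of its underside. Not to be disturbed.
- spring_balance: Bystander, loose: nickel spring balance lying flat, 214 mm long with ring and hook, 34 mm wide, 14 mm thick. Origin: centre of its underside. Not to be disturbed.
- date_stamper: Bystander, loose: upright turned wooden hand stamp, 36 mm across, 92 mm tall. Origin: centre of its underside. Not to be disturbed.
Things that resemble listed ones, but are neither listed nor needed, are in the scene too. What is shaped like the pan but black or turquoise is not meant.

How it is judged (in metres and radians):
On the way, in this order (a step that is already met when the one before it is completed fails the run):
1. the pan is seated on the platform over both pegs and let go (horizontal distance between pan and scale_seat below 0.005 m and z of pan in the frame of scale_seat between -0.003 and 0.003 m and angle between the x axis of pan and the x axis of scale_seat, either way round below 0.1 rad and angle between pan's own z axis and vertical below 0.05 rad and contact force between the fingers and pan below 0.1 N and linear speed of pan below 0.02 m/s), for 0.2 s.
2. the thumbscrew is turned clockwise until it seats (value of joint screw above 2.94 rad), for 0.1 s.
At the end, for the whole second after the job is handed in: The pan lies flat on the platform over both pegs (within 5 mm, 3 mm in height, 0.1 rad), untouched by the fingers; the thumbscrew, after seating, stands still a quarter turn (within 0.26 rad) back from its stop, and the fingers still grip it (over 2 N) (horizontal distance between pan and scale_seat below 0.005 m and z of pan in the frame of scale_seat between -0.003 and 0.003 m and angle between the x axis of pan and the x axis of scale_seat, either way round below 0.1 rad and angle between pan's own z axis and vertical below 0.05 rad and contact force between the fingers and pan below 0.1 N and value of joint screw between 1.17 and 1.69 rad and velocity of joint screw between -0.15 and 0.15 rad/s and contact force between the fingers and screw above 2 N); the arm keeps its last pose, push and grip.
It fails at once if another thing on the counter was shifted by more than 30 mm (distance of any of bell_large, bell_small, inkwell, spring_balance, date_stamper from where it was at the start of the episode above 0.03 m).
It also fails if it takes over 67 s, if anything falls off the work surface, if the arm or the gripper's body presses on something with over 40 N, if the wrist force passes 120 N, or if a joint passes its speed limit or range.

## Working session

There is one attempt and no reset: what is moved stays moved. The work goes in short steps, Python scripts to look and compute and a tool call to move; the robot and the scene stay as the last step left them, time stands still between calls to the robot, and variables do not carry over. Pictures are saved under pics/ and viewed, at most 11 in all, crops included, and the job is handed in when it is done.

Besides the shell and the picture viewer there is one more tool, called after ">>>" in YAML: its name, and indented under it one key for each argument. carry_out: Moves the arm, as the interface text tells. Its arguments: {"type":"object","properties":{"moves":{"type":"string"},"force":{"type":"number"}},"required":["moves"]}

```bash
mkdir -p pics
cat > h.py <<'E'
import numpy as np, cv2
from workcell import bot
from scipy.spatial.transform import Rotation as R
def cam(n):
    o=bot.get_obs(); c=bot.camera(n)
    if n=="wrist":
        T=np.eye(4); T[:3,:3]=rot(o["tcp_rot"]); T[:3,3]=o["ee_pos"]
        M=T@np.array(c["mount"]); c["P"]=M[:3,3]; c["Rm"]=M[:3,:3]
    else:
        c["P"]=np.array(c["position"]); c["Rm"]=rot(c["orientation"])
    return c
def rot(a):
    a=np.array(a,float)
    return a if a.shape==(3,3) else R.from_euler("xyz",a,degrees=True).as_matrix()
def ray(c,uv):
    K=np.array(c["mtx"]); k=c["k1"]
    x=np.linalg.solve(K,[uv[0],uv[1],1])[:2]; y=x.copy()
    for _ in range(20): y=x/(1+k*(y@y))
    d=c["Rm"]@np.array([y[0],-y[1],-1]); return c["P"],d/np.linalg.norm(d)
def onz(c,uv,z):
    p,d=ray(c,uv); return p+d*(z-p[2])/d[2]
def proj(c,X):
    q=c["Rm"].T@(np.array(X)-c["P"]); s=np.array([q[0],-q[1]])/-q[2]
    s=s*(1+c["k1"]*(s@s)); K=np.array(c["mtx"]); return K[:2,:2]@s+K[:2,2]
def two(c1,u1,c2,u2):
    A=[];b=[]
    for c,u in((c1,u1),(c2,u2)):
        p,d=ray(c,u); M=np.eye(3)-np.outer(d,d); A.append(M); b.append(M@p)
    return np.linalg.solve(sum(A),sum(b))
def save(c,n): cv2.imwrite("pics/"+n+".png",c["img"][:,:,::-1])
E
python3 - <<'E'
from h import *
for n in("scene","side"):
    c=cam(n); save(c,n); print(n,c["P"],c["orientation"],c["mtx"],c["k1"])
print(bot.get_obs())
w=bot.camera("wrist");print(w["mount"],w["k1"],w["mtx"])
E
```

```text
scene [ 1.14669755 -0.2432681   0.80473957] [40.3067205   0.98950189 71.05332139] [[450.10023998   0.         314.57686178]
 [  0.         450.10023998 233.75525759]
 [  0.           0.           1.        ]] -0.055362330457361004
side [ 0.43010199 -0.91813568  1.07941119] [41.8170994  -0.54667565 -7.28376778] [[488.17595347   0.         319.65662599]
 [  0.         488.17595347 238.7709887 ]
 [  0.           0.           1.        ]] 0.034406560878403256
{'time': 0.1, 'q': array([-7.06473321e+01,  5.00835376e+00,  1.00381430e+01,  9.51002467e+01,
        2.53576735e-04,  8.99995731e+01]), 'qd': array([-0.04673662, -0.0457642 ,  0.11058119,  0.09817539,  0.00877778,
       -0.01617022]), 'joint_efforts': array([-5.82916127e-04, -5.21560299e+01,  4.65653157e+01,  1.59835280e-02,
       -2.13246244e-05, -1.28850735e-05]), 'ee_pos': array([ 0.18219662, -0.51873915,  0.24764245]), 'tcp_rot': array([-1.79929542e+02, -2.54101478e-04,  1.93530944e+01]), 'wrist_force': array([-0.3169398 , -0.03530615,  0.0784263 ]), 'torque': array([-0.00961461,  0.03815902, -0.01196689]), 'grasp_force': 0.0, 'opening': 0.0855838722048532}
[[-3.67054516e-05  9.47454203e-01  3.19891438e-01  8.27955744e-02]
 [ 9.99999819e-01  2.27044636e-04 -5.57717177e-04  5.75594089e-04]
 [-6.01041119e-04  3.19891359e-01 -9.47454040e-01 -1.27183259e-01]
 [ 0.00000000e+00  0.00000000e+00  0.00000000e+00  1.00000000e+00]] 0.007066635646356712 [[359.38140727   0.         314.81764456]
 [  0.         359.38140727 238.4076583 ]
 [  0.           0.           1.        ]]
```

View pics/scene.png

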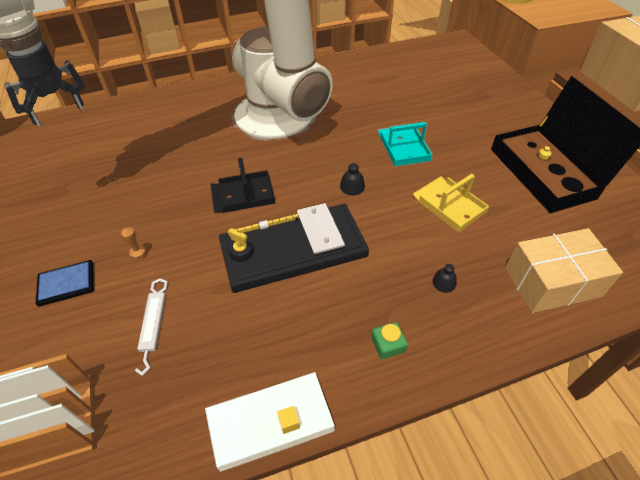

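View pics/side.png

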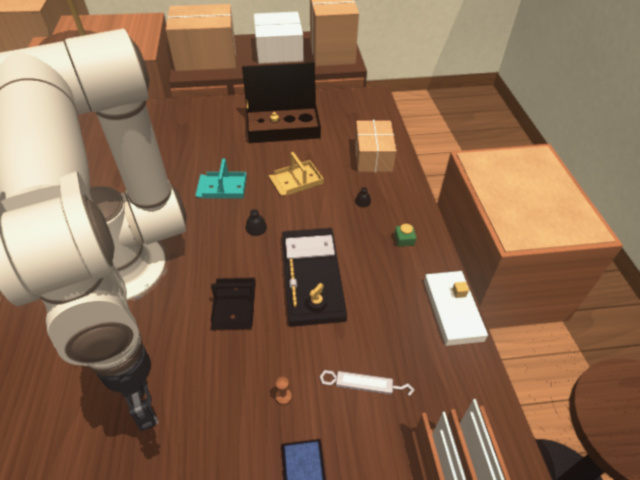

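Scene view, candidates shaped like the pan: black (243,190), turquoise (405,145) and brass (452,203; side 297,178). The brass one fits. The scale is at (293,245), with its screw at (238,238) and platform at (321,229). I'll confirm these in one enlarged crop and measure roughly.

Run:
```python
from h import *
s=cam("scene"); d=cam("side")
a=cv2.resize(s["img"][155:245,395:515],(480,360),interpolation=3)
b=cv2.resize(s["img"][195:295,210:375],(660,400),interpolation=3)[:, :640]
e=cv2.resize(d["img"][145:205,260:335],(300,240),interpolation=3)
o=np.zeros((600,800,3),np.uint8); o[:240,480:780]=e
o[:360,:480]=a; g=cv2.resize(s["img"][200:280,215:375],(480,240),interpolation=3); o[360:600,:480]=g
o[240:600,480:800]=cv2.resize(d["img"][222:330,270:366],(320,360),interpolation=3)
cv2.imwrite("pics/crop1.png",o[:,:,::-1])
for c,nm,uv,z in((s,"pan",(452,205),.01),(d,"pan",(297,180),.01),(s,"plat",(321,229),.058),(d,"plat",(311,246),.058),(s,"bellL",(352,190),0),(d,"bellL",(256,230),0),(s,"bellS",(445,288),0),(s,"ink",(390,345),0),(s,"stamper",(137,254),0)):
    print(nm,onz(c,uv,z).round(3))
print("screw",two(s,(237,235),d,(317,294)))
# bar ends guess
```

```text
pan [0.531 0.309 0.01 ]
pan [0.52  0.296 0.01 ]
plat [ 0.535 -0.032  0.058]
plat [ 0.528 -0.037  0.058]
bellL [0.39  0.103 0.   ]
bellL [0.377 0.096 0.   ]
bellS [ 0.733  0.177 -0.   ]
ink [0.814 0.011 0.   ]
stamper [ 0.416 -0.439  0.   ]
screw [ 0.52000128 -0.21527181  0.08782906]
```

View pics/crop1.png

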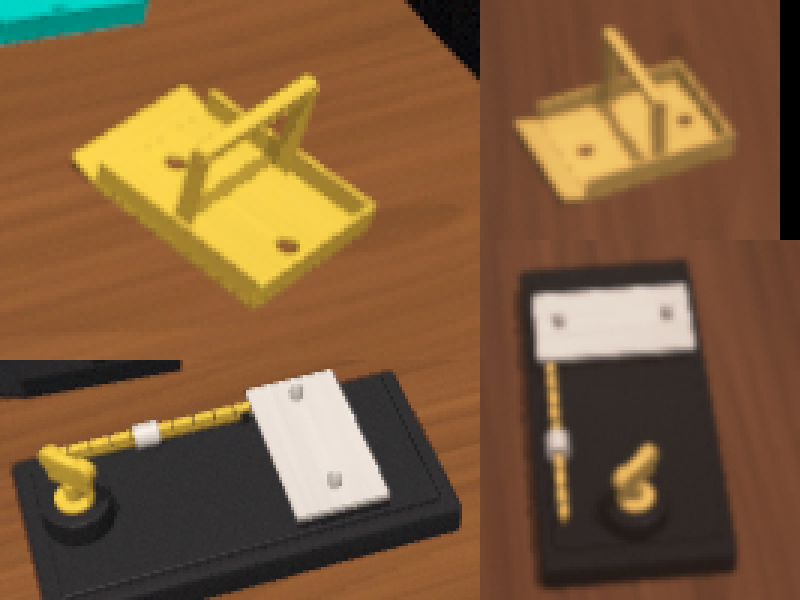

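The crop confirms the brass pan: two holes, bail, lip towards the upper left. The scale has bare pegs, and its wing points diagonally. Next I'll compute rough yaws and the moves to a wrist view over the scale, then over the pan.

```bash
cat >> h.py <<'E'
def plan(p,yaw,frm=None):
    """shift (mm) and rotvec (deg) in current tool axes to a tool-down pose"""
    o=bot.get_obs(); r0=rot(o["tcp_rot"]); p0=o["ee_pos"]
    r0=R.from_euler("xyz",[180,0,o["tcp_rot"][2]],degrees=True).as_matrix() if frm is None else frm
    s=r0.T@(np.array(p)-p0)*1000
    best=R.from_matrix(r0.T@R.from_euler("xyz",[180,0,yaw],degrees=True).as_matrix()).as_rotvec(degrees=True)
    print("shift",s.round(1),"rv",best.round(2),"|",np.array(p0).round(4),np.array(o["tcp_rot"]).round(2),"q",np.array(o["q"]).round(0))
E
python3 - <<'E'
from h import *
s=cam("scene")
f=lambda u:(395+u[0]/4,155+u[1]/4)
g=lambda u:(215+u[0]/3,200+(u[1]-360)/3)
h1=onz(s,f((177,162)),.003);h2=onz(s,f((288,245)),.003);print(h1,h2,np.linalg.norm(h1-h2),(h1+h2)/2)
v=h2-h1;print("pan yaw",np.degrees(np.arctan2(v[1],v[0])))
p1=onz(s,g((296,388)),.07);p2=onz(s,g((335,480)),.07);v=p2-p1;print(p1,p2,np.linalg.norm(v),"scale yaw",np.degrees(np.arctan2(v[1],v[0])))
plan([.50,-.12,.33],0); plan([.50,.30,.28],19)
E
```

```text
[0.48571229 0.30034521 0.003     ] [0.57100852 0.32863301 0.003     ] 0.08986459941784264 [0.5283604  0.31448911 0.003     ]
pan yaw 18.3476822905882
[ 0.48432094 -0.03146048  0.07      ] [ 0.57804058 -0.03443623  0.07      ] 0.09376687187048359 scale yaw -1.8186258157758575
shift [ 432. -271.  -82.] rv [-0.   -0.   19.36] | [ 0.1822 -0.5188  0.248 ] [-179.97   -0.     19.36] q [-71.   5.  10.  95.   0.  90.]
shift [ 571.2 -667.2  -32. ] rv [ 0.   -0.    0.36] | [ 0.1822 -0.5188  0.248 ] [-179.97   -0.     19.36] q [-71.   5.  10.  95.   0.  90.]
```

>>> carry_out:
  moves: "450 -240 -80 0 0 -70 85;450 -240 -80 0 0 -70 85;450 -240 -80 0 0 -70 85;450 -240 -80 0 0 -70 85;450 -240 -80 0 0 -70 85;450 -240 -80 0 0 -70 85;450 -240 -80 0 0 -70 85;450 -240 -80 0 0 -70 85;450 -240 -80 0 0 -70 85;450 -240 -80 0 0 -70 85;450 -240 -80 0 0 -70 85;450 -240 -80 0 0 -70 85;450 -240 -80 0 0 -70 85;450 -240 -80 0 0 -70 85;450 -240 -80 0 0 -70 85;450 -240 -80 0 0 -70 85"

```text
time: 1.9
ee_pos: [0.5267, -0.1442, 0.3285]
tcp_rot: [180.0, 0.0, 89.3]
wrist_force: [0.1, 0.6, 0.7]
opening: 0.0851
grasp_force: 0.0
```

Run:
```python
from h import *
c=cam("wrist"); save(c,"w1"); np.save("w1.npy",dict(P=c["P"],Rm=c["Rm"],mtx=c["mtx"],k1=c["k1"],img=c["img"]),allow_pickle=True)
print(bot.get_obs()["time"]); plan([.528,.314,.25],108)
```

```text
1.95
shift [458.   -4.6  78.5] rv [  0.     0.   -18.72] | [ 0.5268 -0.144   0.3285] [1.7998e+02 1.0000e-02 8.9280e+01] q [-15.   7.  22. 104.  -0.  75.]
```

View pics/w1.png

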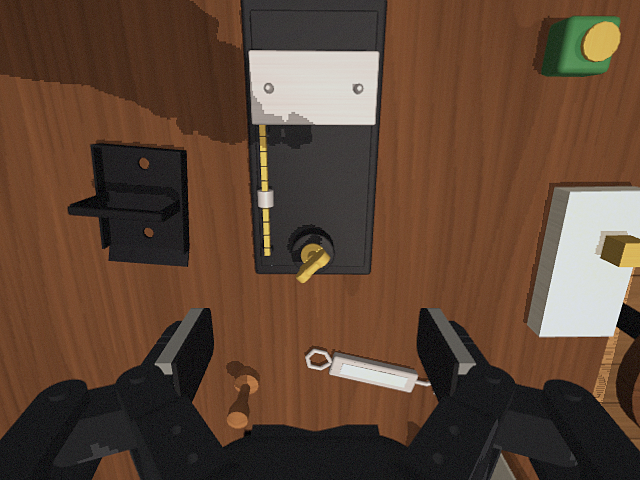

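The wrist view shows the platform at (314,88) with pegs at (268,88) and (358,88), and the wing at (313,263). Now over the pan.

>>> carry_out:
  moves: "440 -5 70 0 0 -19 85;440 -5 70 0 0 -19 85;440 -5 70 0 0 -19 85;440 -5 70 0 0 -19 85;440 -5 70 0 0 -19 85;440 -5 70 0 0 -19 85;440 -5 70 0 0 -19 85;440 -5 70 0 0 -19 85;440 -5 70 0 0 -19 85;440 -5 70 0 0 -19 85;440 -5 70 0 0 -19 85;440 -5 70 0 0 -19 85"

```text
time: 3.15
ee_pos: [0.5274, 0.2957, 0.2587]
tcp_rot: [180.0, 0.0, 108.3]
wrist_force: [-0.1, -0.3, 0.5]
opening: 0.0853
grasp_force: 0.0
```

```bash
cat >> h.py <<'E'
def cents(m,lo,hi):
    n,l,st,ce=cv2.connectedComponentsWithStats(m.astype(np.uint8))
    return [(int(st[i,4]),ce[i].round(2),st[i,:4]) for i in range(1,n) if lo<st[i,4]<hi]
E
python3 - <<'E'
from h import *
c=cam("wrist"); save(c,"w2"); np.save("w2.npy",dict(P=c["P"],Rm=c["Rm"],mtx=c["mtx"],k1=c["k1"],img=c["img"]),allow_pickle=True)
print(bot.get_obs()["time"],bot.get_obs()["ee_pos"])
w=np.load("w1.npy",allow_pickle=True).item()
sub=w["img"][60:115,255:375].astype(int)
print(cents(sub.mean(2)<135,10,120))
P=[]
for x0 in(255,345):
    q=w["img"][70:106,x0:x0+28].astype(int).mean(2); m=q<q.max()*.78; print(cents(m,8,200))
E
```

```text
3.2 [0.52758456 0.29543247 0.2589318 ]
[(49, array([13.61, 27.84]), array([ 9, 23, 10, 10], dtype=int32)), (56, array([101.86,  28.45]), array([98, 24, 10, 10], dtype=int32))]
[(76, array([13.67, 18.11]), array([ 9, 13, 10, 11], dtype=int32)), (32, array([ 2.06, 32.62]), array([ 0, 28,  7,  8], dtype=int32))]
[(80, array([12.21, 18.35]), array([ 8, 13, 11, 12], dtype=int32))]
```

View pics/w2.png

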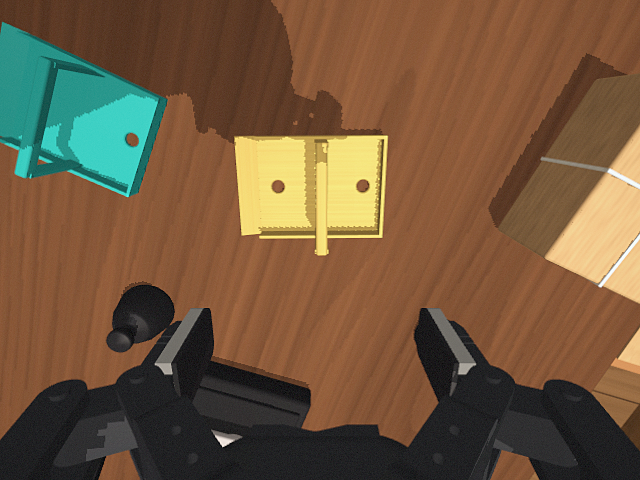

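The pan is in view with holes at (278,186) and (363,186), and the bar runs from (321,140) to (321,254). The lip is to the left.

Run:
```python
from h import *
L=lambda n:np.load(n,allow_pickle=True).item()
w=L("w2.npy"); im=w["img"].astype(int)
H=[]
for x0 in(264,348):
    q=im[170:203,x0:x0+30,1]; m=q<130; b=cents(m,30,300); print(b); H.append(np.array(b[0][1])+[x0,170])
h=[onz(w,u,.004) for u in H]; v=h[1]-h[0]
print(h,np.linalg.norm(v),"mid",(h[0]+h[1])/2,"yaw",np.degrees(np.arctan2(v[1],v[0])))
r=[(u,onz(w,(u,210),.08)) for u in(316,321,326.5)]
print(r); pm=(h[0]+h[1])/2
print("bar proj",proj(w,[*pm[:2],.08]))
w=L("w1.npy"); H=[(268.6,88.0),(357.0,88.4)]
p=[onz(w,u,.068) for u in H]; v=p[1]-p[0]
print(p,np.linalg.norm(v),"mid",(p[0]+p[1])/2,"yaw",np.degrees(np.arctan2(v[1],v[0])))
y=np.arctan2(v[1],v[0]); m=(p[0]+p[1])/2
S=m[:2]+180*1e-3*np.array([np.sin(y),-np.cos(y)]); print("screw",S,proj(w,[*S,.104]),proj(w,[*S,.076]))
plan([*pm[:2],.18],90+np.degrees(0)+18.6)
```

```text
[(129, array([13.69, 16.09]), array([ 8, 10, 13, 13], dtype=int32))]
[(124, array([14.43, 15.57]), array([ 9, 10, 12, 12], dtype=int32))]
[array([0.48658246, 0.29447832, 0.004     ]), array([0.57237116, 0.32344873, 0.004     ])] 0.09054824980978855 mid [0.52947681 0.30896352 0.004     ] yaw 18.65956255885553
[(316, array([0.52748066, 0.30052667, 0.08      ])), (321, array([0.5316343 , 0.30190096, 0.08      ])), (326.5, array([0.53620326, 0.30341258, 0.08      ]))]
bar proj [321.24280686 201.73001318]
[array([ 0.48279258, -0.03457226,  0.068     ]), array([ 0.5708699 , -0.03606268,  0.068     ])] 0.08808993004372734 mid [ 0.52683124 -0.03531747  0.068     ] yaw -0.9694537073680437
screw [ 0.52378576 -0.21529171] [312.23186686 268.85014735] [312.39995759 258.98853706]
shift [12.3  6.  78.9] rv [ 0.    0.   -0.33] | [0.5276 0.2954 0.2589] [179.96   0.   108.27] q [ 29.  13.  20.  97.  -0. 101.]
```

>>> carry_out:
  moves: "12 6 50 0 0 -0.4 85;12 6 100 0 0 -0.4 85;12 6 140 0 0 -0.4 70;12 6 170 0 0 -0.4 60;12 6 187 0 0 -0.4 50;12 6 187 0 0 -0.4 30;12 6 187 0 0 -0.4 5;12 6 187 0 0 -0.4 5;12 6 187 0 0 -0.4 5;12 6 187 0 0 -0.4 5;12 6 187 0 0 -0.4 5;12 6 187 0 0 -0.4 5"
  force: 50

```text
time: 4.4
ee_pos: [0.5302, 0.3099, 0.0734]
tcp_rot: [179.8, 0.0, 108.7]
wrist_force: [-0.1, -3.5, 7.0]
opening: 0.009
grasp_force: 50.5
```

Run:
```python
from h import *
plan([.527,-.035,.30],89.0)
```

```text
shift [-325.6 -113.8 -226.6] rv [ 0.   -0.   19.73] | [0.5302 0.3099 0.0734] [1.7983e+02 2.0000e-02 1.0873e+02] q [ 30.  14.   1.  77.  -0. 102.]
```

>>> carry_out:
  moves: "0 0 -30 0 0 0 5;0 0 -70 0 0 0 5;0 0 -120 0 0 0 5;-40 -14 -150 0 0 3 5;-80 -28 -150 0 0 6 5;-120 -42 -150 0 0 9 5;-160 -56 -150 0 0 12 5;-200 -70 -150 0 0 15 5;-240 -84 -150 0 0 18 5;-280 -98 -150 0 0 19.7 5;-310 -109 -145 0 0 19.7 5;-325.6 -114 -135 0 0 19.7 5;-325.6 -114 -127 0 0 19.7 5;-325.6 -114 -127 0 0 19.7 5;-325.6 -114 -127 0 0 19.7 5"

```text
time: 5.9
ee_pos: [0.5259, -0.0343, 0.1985]
tcp_rot: [-180.0, -0.0, 89.1]
wrist_force: [-0.2, -0.5, -3.8]
opening: 0.0086
grasp_force: 49.3
```

Run:
```python
from h import *
o=np.zeros((480,640,3),np.uint8)
for n in("wrist","scene","side"):
    c=cam(n); save(c,n+"3"); np.save(n+"3.npy",dict(P=c["P"],Rm=c["Rm"],mtx=c["mtx"],k1=c["k1"],img=c["img"]),allow_pickle=True)
    if n=="wrist": o=np.hstack([c["img"][100:400,170:470]])
    else:
        u=proj(c,[.527,-.035,.1]).astype(int); k=c["img"][u[1]-60:u[1]+60,u[0]-60:u[0]+60]; o=np.vstack([o,cv2.resize(k,(300,300),interpolation=3)]) if n=="scene" else np.hstack([o,np.vstack([cv2.resize(k,(300,300),interpolation=3),np.zeros((300,300,3),np.uint8)])])
cv2.imwrite("pics/c3.png",o[:,:,::-1]); plan([.527,-.035,.13],89)
```

```text
shift [-0.8  0.9 68.8] rv [ 0.   -0.    0.13] | [ 0.5261 -0.0342  0.1988] [179.96  -0.    89.13] q [-4.  1.  1. 89.  0. 87.]
```

View pics/c3.png

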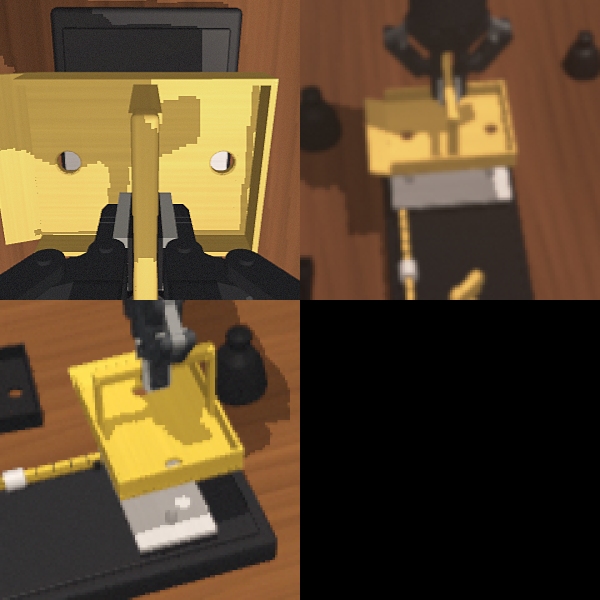

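Run:
```python
from h import *
L=lambda n:np.load(n,allow_pickle=True).item()
w=L("w1.npy"); im=w["img"].astype(int)
g=cv2.morphologyEx(((im.min(2)>110)&(im.max(2)-im.min(2)<40)).astype(np.uint8),cv2.MORPH_OPEN,np.ones((3,3)))
g[:40]=0;g[112:]=0;g[:,:240]=0;g[:,390:]=0
# left/right edges by row (unshadowed), top edge by column
rows=range(62,110,4); l=[np.nonzero(g[r])[0].min()-.5 for r in rows]; ri=[np.nonzero(g[r])[0].max()+.5 for r in rows]
print(l,ri)
for r in(65,75,85): print(r,[onz(w,(np.nonzero(g[r])[0].min()-.5,r),.058),onz(w,(np.nonzero(g[r])[0].max()+.5,r),.058)])
print("top",[onz(w,(u,np.nonzero(g[:,u])[0].min()-.5),.058) for u in(265,314,365)])
print(im[82:95,262:276].mean(2).round()); print(im[82:95,351:365].mean(2).round())
c=L("wrist3.npy"); m=c["img"].astype(int)
# holes: non-yellow blobs inside
sat=(m[:,:,0]-m[:,:,2])
for x0,y0 in((222,245),(375,245)):
    b=cents(sat[y0:y0+32,x0:x0+35]<45,30,900); print(b)
    for k in b:
        print(onz(c,np.array(k[1])+[x0,y0],.1985-.072+.004))
```

```text
[np.float64(248.5), np.float64(248.5), np.float64(249.5), np.float64(249.5), np.float64(249.5), np.float64(249.5), np.float64(249.5), np.float64(249.5), np.float64(250.5), np.float64(250.5), np.float64(250.5), np.float64(250.5)] [np.float64(378.5), np.float64(378.5), np.float64(378.5), np.float64(377.5), np.float64(377.5), np.float64(377.5), np.float64(377.5), np.float64(376.5), np.float64(376.5), np.float64(376.5), np.float64(376.5), np.float64(375.5)]
65 [array([ 0.4626334 , -0.01235794,  0.058     ]), array([ 0.59295893, -0.01402007,  0.058     ])]
75 [array([ 0.46297525, -0.02150986,  0.058     ]), array([ 0.59236144, -0.02316013,  0.058     ])]
85 [array([ 0.46230454, -0.03080464,  0.058     ]), array([ 0.59277223, -0.03246883,  0.058     ])]
top [array([0.47997779, 0.00132084, 0.058     ]), array([ 5.28473011e-01, -1.61327978e-04,  5.80000000e-02]), array([ 0.57900066, -0.00082968,  0.058     ])]
[[211. 211. 213. 209. 203. 197. 199. 199. 200. 214. 213. 211. 209. 210.]
 [213. 215. 214. 189. 134.  93.  97. 102. 120. 191. 214. 214. 212. 212.]
 [213. 218. 188. 119. 103. 127. 126. 1
[... 1229 characters left out ...]
. 109. 199. 224. 223. 224. 184. 124. 162. 208.]
 [222. 182.  94.  87. 104. 111. 156. 212. 222. 208. 163. 119. 185. 215.]
 [220. 195. 120.  78.  97. 110. 112. 178. 190. 155. 126. 119. 199. 220.]
 [220. 227. 175.  84.  91. 107. 116. 120. 125. 128. 123. 158. 207. 217.]
 [218. 223. 203. 148.  92.  98. 110. 114. 114. 127. 162. 212. 223. 218.]
 [215. 216. 223. 205. 156. 109. 102. 123. 135. 175. 214. 220. 216. 213.]
 [216. 216. 220. 223. 214. 182. 168. 183. 198. 217. 218. 215. 215. 213.]]
[(302, array([18.07, 15.63]), array([ 9,  6, 20, 20], dtype=int32))]
[ 0.48285047 -0.03140753  0.1305    ]
[(307, array([15.51, 15.75]), array([ 6,  6, 20, 20], dtype=int32))]
[ 0.5708925  -0.03286315  0.1305    ]
```

>>> carry_out:
  moves: "0 0 20 0 0 0 5;0 0 40 0 0 0 5;0 0 50 0 0 0 5;0 0 50 0 0 0 5;0 0 50 0 0 0 5"

```text
time: 6.55
ee_pos: [0.5262, -0.0348, 0.1491]
tcp_rot: [180.0, 0.0, 89.1]
wrist_force: [-0.3, 0.4, -3.7]
opening: 0.0089
grasp_force: 49.3
```

Run:
```python
from h import *
L=lambda n:np.load(n,allow_pickle=True).item()
w=L("w1.npy")
p=[onz(w,u,.072) for u in((267.1,87.3),(359.3,87.2))];v=p[1]-p[0];print(p,np.linalg.norm(v),(p[0]+p[1])/2,np.degrees(np.arctan2(v[1],v[0])))
c=cam("wrist"); save(c,"w4"); print(bot.get_obs()["ee_pos"],bot.get_obs()["tcp_rot"],bot.get_obs()["wrist_force"])
m=c["img"].astype(int); sat=m[:,:,0]-m[:,:,2]
for x0,y0 in((222,245),(375,245)):
    for k in cents(sat[y0:y0+32,x0:x0+35]<45,30,900): print(k,onz(c,np.array(k[1])+[x0,y0],.077))
o=np.hstack([cv2.resize(c["img"][240:285,x:x+45],(400,400),interpolation=3) for x in(217,370)])
cv2.imwrite("pics/c4.png",o[:,:,::-1])
```

```text
[array([ 0.4818212 , -0.03420464,  0.072     ]), array([ 0.57267057, -0.03527222,  0.072     ])] 0.09085564090064971 [ 0.52724588 -0.03473843  0.072     ] -0.6732519853264387
[ 0.52636121 -0.03486553  0.14941335] [1.79922204e+02 3.89698273e-03 8.90678804e+01] [ 0.02277214  0.4633433  -2.67780336]
(334, array([16.98, 15.55]), array([ 6,  6, 23, 20], dtype=int32)) [ 0.48159904 -0.03349644  0.077     ]
(331, array([16.66, 15.7 ]), array([ 6,  7, 23, 19], dtype=int32)) [ 0.57281328 -0.03508516  0.077     ]
```

View pics/c4.png

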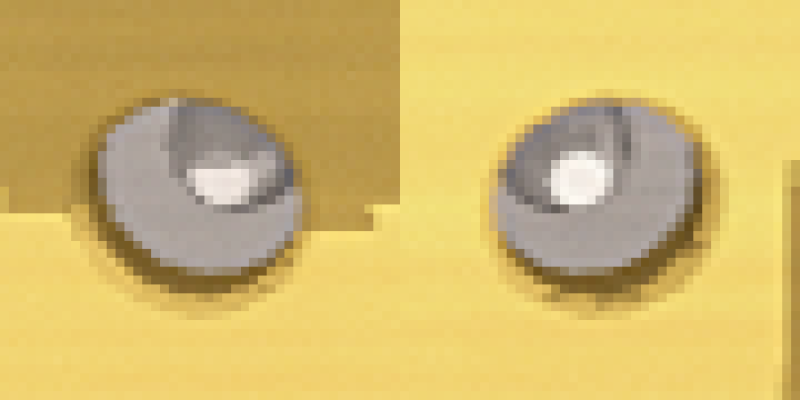

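Through both holes I see the peg tips, with left peg top at about (241.5,260.6) and right at about (390.2,260.2). The hole rims are centred at (239.5,261.4) and (392.5,261.4).

Run:
```python
from h import *
c=cam("wrist")
for z in(.0785,.081): 
    h=[onz(c,u,z) for u in((239.3,261.4),(392.6,261.4))]; print(z,h,h[1]-h[0],(h[0]+h[1])/2)
for z in(.072,):
    p=[onz(c,u,z) for u in((241.5,260.6),(390.2,260.2))]; print(z,p,p[1]-p[0],(p[0]+p[1])/2)
```

```text
0.0785 [array([ 0.48228433, -0.03362218,  0.0785    ]), array([ 0.57340489, -0.03514851,  0.0785    ])] [ 0.09112057 -0.00152633  0.        ] [ 0.52784461 -0.03438534  0.0785    ]
0.081 [array([ 0.4828647 , -0.03260475,  0.081     ]), array([ 0.57283528, -0.03411182,  0.081     ])] [ 8.99705768e-02 -1.50706913e-03 -2.77555756e-17] [ 0.52784999 -0.03335828  0.081     ]
0.072 [array([ 0.48216754, -0.03576163,  0.072     ]), array([ 0.57337252, -0.0370246 ,  0.072     ])] [ 0.09120498 -0.00126297  0.        ] [ 0.52777003 -0.03639312  0.072     ]
```

>>> carry_out:
  moves: "-2.3 0 0 0 0 0 5;-2.3 0 2 0 0 0 5;-2.3 0 4 0 0 0 5;-2.3 0 6 0 0 0 5;-2.3 0 6 0 0 0 5"

```text
time: 7.15
ee_pos: [0.5257, -0.0373, 0.1419]
tcp_rot: [-180.0, -0.0, 89.1]
wrist_force: [1.3, -0.3, -3.6]
opening: 0.0092
grasp_force: 49.2
```

Run:
```python
from h import *
c=cam("wrist"); o=bot.get_obs(); print(o["ee_pos"],o["wrist_force"])
o=np.hstack([cv2.resize(c["img"][240:285,x:x+45],(400,400),interpolation=3) for x in(217,370)])
cv2.imwrite("pics/c5.png",o[:,:,::-1])
```

```text
[ 0.52574157 -0.03729523  0.14203078] [ 0.14681506  0.85148216 -3.50200598]
```

View pics/c5.png

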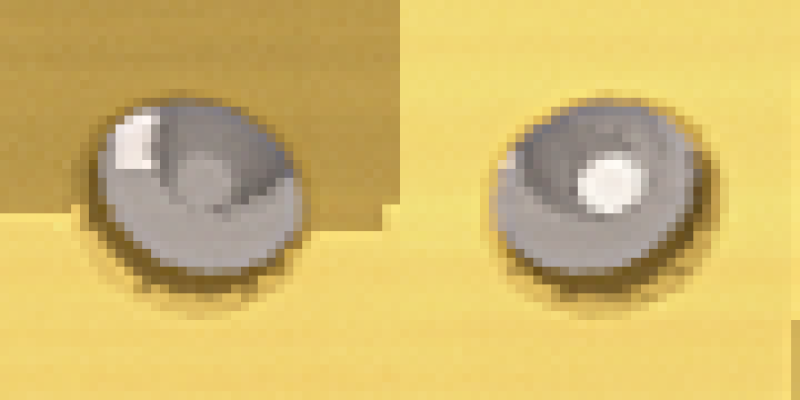

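Pegs are centred in both holes to within about 0.5 mm. Lowering.

>>> carry_out:
  moves: "0 0.4 2 0 0 0 5;0 0.4 4 0 0 0 5;0 0.4 6 0 0 0 5;0 0.4 8 0 0 0 5;0 0.4 10 0 0 0 5;0 0.4 10.5 0 0 0 5;0 0.4 10.5 0 0 0 5"

```text
time: 7.9
ee_pos: [0.5263, -0.0373, 0.1319]
tcp_rot: [180.0, 0.0, 89.1]
wrist_force: [-1.7, 0.0, -2.3]
opening: 0.0091
grasp_force: 49.4
```

>>> carry_out:
  moves: "0 0 0.7 0 0 0 5;0 0 1.4 0 0 0 5;0 0 1.4 0 0 0 5"

```text
time: 8.2
ee_pos: [0.5263, -0.037, 0.1317]
tcp_rot: [179.9, -0.0, 89.1]
wrist_force: [-4.7, 3.0, 7.6]
opening: 0.0091
grasp_force: 50.8
```

Contact came at the expected height. Release and rise, then view.

>>> carry_out:
  moves: "0 0 0 0 0 0 20;0 0 0 0 0 0 40;0 0 0 0 0 0 50;0 0 0 0 0 0 50;0 0 0 0 0 0 50;0 0 -20 0 0 0 50;0 0 -50 0 0 0 50;0 0 -100 0 0 0 50;-40 0 -130 0 0 0 50;-80 0 -150 0 0 0 50;-120 0 -150 0 0 0 50;-120 0 -150 0 0 0 50;-120 0 -150 0 0 0 50"

```text
time: 9.5
ee_pos: [0.5242, -0.158, 0.2801]
tcp_rot: [-180.0, -0.0, 88.9]
wrist_force: [0.4, -0.6, -0.4]
opening: 0.0498
grasp_force: 0.0
```

Run:
```python
from h import *
c=cam("wrist"); save(c,"w6"); np.save("w6.npy",dict(P=c["P"],Rm=c["Rm"],mtx=c["mtx"],k1=c["k1"],img=c["img"]),allow_pickle=True)
s=cam("scene"); u=proj(s,[.527,-.1,.08]).astype(int); k=s["img"][u[1]-60:u[1]+60,u[0]-80:u[0]+80]
o=np.hstack([cv2.resize(c["img"][60:360,140:540],(400,300)),cv2.resize(k,(400,300),interpolation=3)])
cv2.imwrite("pics/c6.png",o[:,:,::-1]); print(bot.get_obs()["ee_pos"],bot.get_obs()["time"])
m=c["img"].astype(int); S=[.5238,-.2153]
print(proj(c,[*S,.104]),proj(c,[*S,.076]))
```

```text
[ 0.52424169 -0.15672735  0.28013653] 9.6
[314.91066036 276.08964157] [314.92451169 264.31782905]
```

View pics/c6.png

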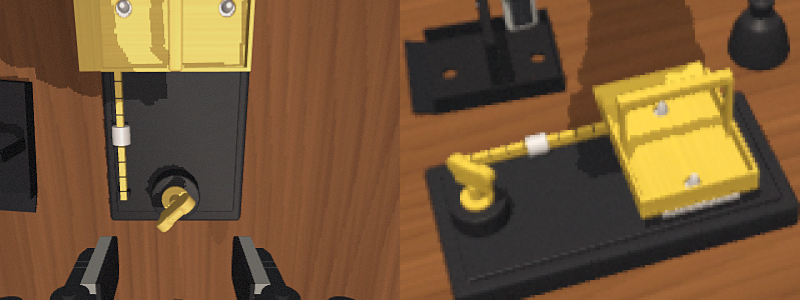

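The pan is seated flat with a peg showing in each hole, (265,68) and (367,70) full-frame. The wing is seen running diagonally around (316,270). Now the wing angle.

Run:
```python
from h import *
L=lambda n:np.load(n,allow_pickle=True).item()
w=L("w6.npy"); im=w["img"].astype(int); x0,y0=288,235
q=im[y0:y0+65,x0:x0+60]; sat=q[:,:,0]-q[:,:,2]
print("\n".join("".join("%4d"%(q[i,j,0] if sat[i,j]>50 else 0) for j in range(4,54,2)) for i in range(4,62,2)))
for th in(170,190,205,220):
  for k in cents((sat>50)&(q[:,:,0]>th),60,2000):
    n,l,st,ce=cv2.connectedComponentsWithStats(((sat>50)&(q[:,:,0]>th)).astype(np.uint8))
    i=1+np.argmax(st[1:,4]); ys,xs=np.nonzero(l==i)
    P=np.array([onz(w,(x+x0,y+y0),.104)[:2] for x,y in zip(xs,ys)])
    r=cv2.minAreaRect((P*1000).astype(np.float32)); print(th,len(P),P.mean(0),r)
```

```text
0   0   0   0   0   0   0   0   0   0   0   0   0   0   0   0   0   0   0   0   0   0   0   0   0
   0   0   0   0   0   0   0   0   0   0   0   0   0   0   0   0   0   0   0   0   0   0   0   0   0
   0   0   0   0   0   0   0   0   0   0   0   0   0   0   0   0   0   0   0   0   0   0   0   0   0
   0   0   0   0   0   0   0   0   0   0   0   0   0   0   0   0   0   0   0   0   0   0   0   0   0
   0   0   0   0   0   0   0   0   0 134 171 181 181 169 130   0   0   0   0   0   0   0   0   0   0
   0   0   0   0   0   0   0  97 190 184 180 180 181 180 182 186 115   0   0   0   0   0   0   0   0
   0   0   0   0   0   0  98 185 177 177 176 177 175 174 174 180 183 148   0   0   0   0   0   0   0
   0   0   0   0   0   0 187 181 180 180 181 183 183 180 182 231 112 121   0   0   0   0   0   0   0
   0   0   0   0   0 147 186 183 182 185 133 110 117 132 225 100 115 113 120   0   0   0   0   0   0
   0   0   0   0   0 177 180 179 180 135 119 121 124 114 110 117 111 113 166 160   0   0   0   0   0
   0   0   0   0   0 172 180 179 184 106 117 125 115 113 114 114 115 135 209 194 155   0   0 
[... 1802 characters left out ...]
137 134 133 142 138 132
170 408 [ 0.5251148 -0.2140688] ((524.9776000976562, -214.35989379882812), (41.60027313232422, 10.222535133361816), 42.52592086791992)
170 408 [ 0.5251148 -0.2140688] ((524.9776000976562, -214.35989379882812), (41.60027313232422, 10.222535133361816), 42.52592086791992)
190 375 [ 0.5246988  -0.21448695] ((524.8456420898438, -214.67861938476562), (41.062828063964844, 9.382268905639648), 43.62601089477539)
205 342 [ 0.52451365 -0.21481953] ((524.8150024414062, -214.65553283691406), (39.708248138427734, 9.277885437011719), 43.52859115600586)
220 274 [ 0.52473381 -0.21505956] ((524.2542114257812, -215.5087890625), (36.307857513427734, 8.567893028259277), 42.86897659301758)
```

Run:
```python
from h import *
plan([.5247,-.2151,.16],-136.7)
```

```text
shift [-58.4   1.4 120.1] rv [  -0.      0.   -134.23] | [ 0.5242 -0.1567  0.2801] [-1.7997e+02 -2.0000e-02  8.9070e+01] q [-17.   5.  14.  99.   0.  74.]
```

>>> carry_out:
  moves: "-10 0 0 0 0 -8.5 50;-20 0 0 0 0 -17 50;-30 0 0 0 0 -25.5 50;-40 0 0 0 0 -34 50;-50 0 0 0 0 -42.5 50;-58.4 1.4 0 0 0 -51 50;-58.4 1.4 0 0 0 -59.5 50;-58.4 1.4 0 0 0 -68 50;-58.4 1.4 0 0 0 -76.5 50;-58.4 1.4 20 0 0 -85 50;-58.4 1.4 40 0 0 -93.5 50;-58.4 1.4 60 0 0 -102 50;-58.4 1.4 80 0 0 -110.5 50;-58.4 1.4 100 0 0 -119 50;-58.4 1.4 120 0 0 -127.5 50;-58.4 1.4 120 0 0 -134.2 50;-58.4 1.4 120 0 0 -134.2 50;-58.4 1.4 120 0 0 -134.2 50"

```text
time: 11.4
ee_pos: [0.5251, -0.2149, 0.1608]
tcp_rot: [-180.0, 0.0, -136.9]
wrist_force: [0.2, -0.1, 0.2]
opening: 0.05
grasp_force: 0.0
```

Run:
```python
from h import *
plan([.5247,-.2151,.088],-136.7)
c=cam("wrist"); save(c,"w7")
print(proj(c,[.5247,-.2151,.104]))
cv2.imwrite("pics/c7.png",c["img"][:,:,::-1])
```

```text
shift [ 0.4  0.1 72.8] rv [-0.    0.   -0.17] | [ 0.5251 -0.2149  0.1608] [-1.7997e+02  2.0000e-02 -1.3687e+02] q [-22.   6.   2.  86.   0. -65.]
[316.53359073 271.78845531]
```

View pics/c7.png

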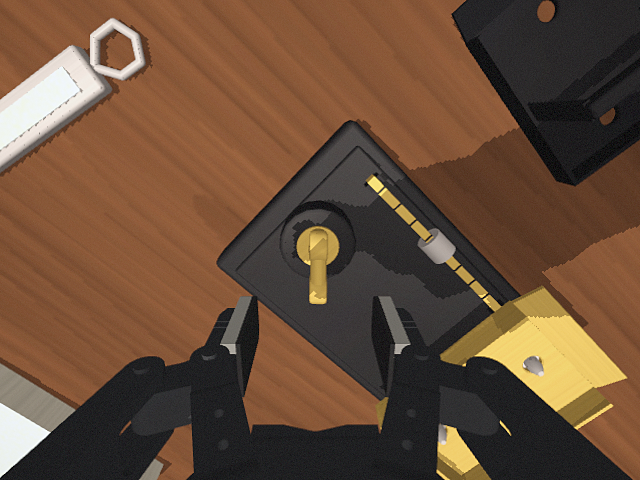

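The wing stands upright in the image at (318,232)–(318,300), centred between the jaws. Descend and grip.

>>> carry_out:
  moves: "0.4 0.1 30 0 0 0 50;0.4 0.1 55 0 0 0 40;0.4 0.1 73 0 0 0 40;0.4 0.1 73 0 0 0 25;0.4 0.1 73 0 0 0 4;0.4 0.1 73 0 0 0 4;0.4 0.1 73 0 0 0 4;0.4 0.1 73 0 0 0 4;0.4 0.1 73 0 0 0 4"
  force: 40

```text
time: 12.35
ee_pos: [0.5234, -0.2146, 0.0881]
tcp_rot: [179.8, 0.0, -136.8]
wrist_force: [-6.3, 7.5, -2.7]
opening: 0.0086
grasp_force: 38.9
```

```bash
python3 -c "
from h import *
o=bot.get_obs();print(o['torque'],o['tcp_rot'],o['wrist_force'])"
```

```text
[ 1.39354594  1.352571   -0.07292307] [ 1.79809966e+02  4.53175353e-03 -1.36768731e+02] [-6.29667276  7.50159971 -2.69392775]
```

>>> carry_out:
  moves: "0 1.6 0 0 0 0 4;0 1.6 0 0 0 0 4;0 1.6 0 0 0 5 4;0 1.6 0 0 0 10 4;0 1.6 0 0 0 15 4;0 1.6 0 0 0 20 4;0 1.6 0 0 0 25 4;0 1.6 0 0 0 25 4"

```text
time: 13.15
ee_pos: [0.5232, -0.2145, 0.0881]
tcp_rot: [180.0, 0.0, -161.8]
wrist_force: [-4.0, 3.0, -0.3]
opening: 0.009
grasp_force: 39.6
```

```bash
python3 -c "
from h import *
o=bot.get_obs();print(o['torque'],o['tcp_rot'],o['wrist_force'],o['ee_pos'])"
```

```text
[ 0.76519718  0.75560283 -0.02072282] [ 1.79982717e+02  1.40813733e-02 -1.61828695e+02] [-3.97634539  3.01047412 -0.31660732] [ 0.52324564 -0.21451826  0.08806953]
```

>>> carry_out:
  moves: "0 0.6 0 0 0 4 4;0 0.6 0 0 0 8 4;0 0.6 0 0 0 12 4;0 0.6 0 0 0 12 4"

```text
time: 13.55
ee_pos: [0.5232, -0.2144, 0.088]
tcp_rot: [-180.0, 0.0, -173.7]
wrist_force: [-3.6, 2.2, -1.1]
opening: 0.0087
grasp_force: 39.6
```

```bash
cat > t.py <<'E'
from h import *
o=bot.get_obs();print(o['torque'].round(3),o['tcp_rot'].round(2),o['wrist_force'].round(1),o['ee_pos'].round(4),o['opening'],o['joint_efforts'].round(2))
E
python3 t.py
```

```text
[ 0.145  0.701 -0.026] [-1.7997e+02  3.0000e-02 -1.7369e+02] [-3.6  2.2 -1.1] [ 0.5232 -0.2144  0.088 ] 0.008700959384882141 [  0.13 -54.85  48.61  -1.51   0.12   1.03]
```

>>> carry_out:
  moves: "0 0 0 0 0 4 4;0 0 0 0 0 8 4;0 0 0 0 0 12 4;0 0 0 0 0 12 4"

```text
time: 13.95
ee_pos: [0.5237, -0.2143, 0.0883]
tcp_rot: [-179.9, 0.1, 174.6]
wrist_force: [-2.1, -0.1, 1.9]
opening: 0.0091
grasp_force: 138.8
```

```bash
python3 t.py
```

```text
[-0.055  0.422  2.714] [-1.7995e+02  9.0000e-02  1.7457e+02] [-2.1 -0.1  1.9] [ 0.5237 -0.2143  0.0883] 0.009088269796391294 [ -2.18 -53.58  46.76  -0.77   0.31   3.79]
```

>>> carry_out:
  moves: "0 0 0 0 0 0 4;0 0 0 0 0 -1 4;0 0 0 0 0 -2 4;0 0 0 0 0 -2 4"

```text
time: 14.35
ee_pos: [0.5237, -0.2143, 0.0882]
tcp_rot: [-180.0, 0.1, 176.4]
wrist_force: [-1.5, -0.0, 4.9]
opening: 0.0091
grasp_force: 121.6
```

```bash
python3 t.py
```

```text
[0.013 0.171 2.28 ] [-1.7998e+02  1.0000e-01  1.7641e+02] [-1.5 -0.   4.9] [ 0.5237 -0.2143  0.0882] 0.009072738256160172 [-2.100e+00 -5.104e+01  4.412e+01 -4.300e-01  5.000e-02  1.990e+00]
```

>>> carry_out:
  moves: "0 0 0 0 0 -2 4;0 0 0 0 0 -4 4;0 0 0 0 0 -6 4;0 0 0 0 0 -6 4;0 0 0 0 0 -6 4"

```text
time: 14.85
ee_pos: [0.5237, -0.2143, 0.0881]
tcp_rot: [-180.0, 0.1, -177.8]
wrist_force: [0.2, 1.0, 5.8]
opening: 0.0088
grasp_force: 68.5
```

```bash
python3 t.py
```

```text
[ 0.297 -0.071  0.472] [-1.7999e+02  1.0000e-01 -1.7780e+02] [0.2 1.  5.8] [ 0.5237 -0.2143  0.0881] 0.00883002149589179 [ -1.2  -51.17  44.01  -0.21  -0.35   0.44]
```

Torque extrapolates to zero at yaw ≈ -176.5°, so that is the stop. Back off to yaw ≈ -86.5°, i.e. -91.3° about tool z.

>>> carry_out:
  moves: "0 0 0 0 0 -6 4;0 0 0 0 0 -12 4;0 0 0 0 0 -18 4;0 0 0 0 0 -24 4;0 0 0 0 0 -30 4;0 0 0 0 0 -36 4;0 0 0 0 0 -42 4;0 0 0 0 0 -48 4;0 0 0 0 0 -54 4;0 0 0 0 0 -60 4;0 0 0 0 0 -66 4;0 0 0 0 0 -72 4;0 0 0 0 0 -78 4;0 0 0 0 0 -84 4;0 0 0 0 0 -89 4;0 0 0 0 0 -91.3 4;0 0 0 0 0 -91.3 4;0 0 0 0 0 -91.3 4"

```text
time: 16.65
ee_pos: [0.5233, -0.214, 0.088]
tcp_rot: [-179.9, 0.0, -86.5]
wrist_force: [-2.7, 3.6, 7.6]
opening: 0.0089
grasp_force: 52.6
```

```bash
python3 t.py
python3 - <<'E'
from h import *
c=cam("wrist"); s=cam("scene")
u=proj(s,[.527,-.1,.08]).astype(int); k=s["img"][u[1]-60:u[1]+60,u[0]-80:u[0]+80]
o=np.hstack([cv2.resize(c["img"],(400,300)),cv2.resize(k,(400,300),interpolation=3)]); cv2.imwrite("pics/c8.png",o[:,:,::-1])
E
```

```text
[0.739 0.423 0.073] [-1.7994e+02  4.0000e-02 -8.6520e+01] [-2.7  3.6  7.6] [ 0.5233 -0.214   0.088 ] 0.00887137671790628 [-1.530e+00 -5.058e+01  4.464e+01 -1.420e+00 -7.500e-01  1.000e-02]
```

View pics/c8.png

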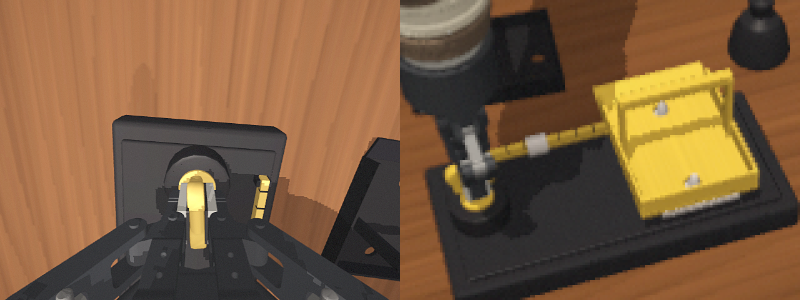

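The wing at (197,210) is held between the pads. The pan is still flat over both pegs. Handing in.

```bash
python3 -c "
from workcell import bot
print(bot.job_done())"
```

```text
the job is handed in; nothing more can be done
None
```

I seated the pan over both pegs and let go, turned the thumbscrew to its stop, backed it off about 90°, and handed the job in still gripping it (about 50 N). That was about 17 s into the 67 s limit; the hand-in returned no verdict.

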